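# Set the day wheel of the bakery's label coder and print a label

## Robot

A 7-joint arm with a two-finger parallel gripper is mounted at the origin on the work surface. World frame = base frame: x ahead of the robot, y to its left, z up, the work surface at z = 0. Lengths are in m, angles in rad, forces in N, time in s.
With the tool pointing down it reaches from about 0.4 to 0.875 m from the base axis. Payload 19.3 kg.
Tool frame: the origin (TCP) lies at the very end of the fingers, on their centre line; the grasp point (between the pads) lies 19 mm behind it; z points along the fingers, x is the direction in which the jaws open and shut, and the axes are right-handed (so a half turn about z gives the same grasp; the last joint's range is limited). The gripper opens to 85 mm and grips with 20 to 120 N. Pads are 22 mm wide; open, the fingers measure 114 mm over their backs; the gripper's body (76 mm by 85 mm) begins 54 mm behind the grasp point. The pads swing forward as they close: fully open they stand 13 mm farther back than shut.
Start: joints at [1.118, 0.521, -0.036, 1.599, 0.021, 1.021, -0.113], TCP at [0.233, -0.58, 0.231] pointing down, gripper open.
Joint ranges: [-2.91, 2.91], [-0.3, 2.13], [-1.5, 1.42], [0.17, 2.43], [-1.26, 4.41], [0.16, 1.93], [-2.52, 2.52]. Speed limits (rad/s): [1.89, 1.89, 2.39, 2.39, 3.01, 3.01, 3.01].

## Interface

Orientations are given as [roll, pitch, yaw] about the fixed x, y, z axes, in that order (R = Rz(yaw) Ry(pitch) Rx(roll)).
In Python, from workcell import bot gives the robot as it stands.
- The arm moves only by the tool jog_arm, never from a script. Its argument "increments" is a list of rows, each an object of numbers: "wx", "wy", "wz": the turn, a rotation vector about the tool's x, y, z in degrees; "x", "y", "z": the shift along the tool's x, y, z in cm; "claw": the opening in per cent of the stroke, from 0 (shut) to 100 (fully open). A call has 1 to 10 rows; each row is the pose to reach, as a shift and turn from the pose measured when the call began, along the tool's axes at that moment; what a row does not reach only later rows make up. A row lasts 1/8 s, in which the tool goes at most 62.5 mm and 10.7 degrees, less where a joint would pass 70% of its speed; a pose out of reach is approached as far as the arm can. A call with a gripper value outside its range is refused whole. The fingers move at their own pace and stop on an object; "squeeze" is the grip in N (left out, the last holds). Time passes only in rows, so rows that repeat a pose let the fingers close. It gives the time, the measured TCP pose, the force and the opening at its end, in the units of the state.
- bot.observe(): the state, without advancing time (a new reading comes with each control period).
- bot.grab_frame(name): name is "side" or "top"; returns a dict with "pixels" (480x640x3 uint8, red, green, blue), "fov_y" (degrees; the focal length in pixels is half the picture's height over the tangent of half this angle, whatever the lens; pixels are square), "cx", "cy" (the principal point, pixels), "k1" (the pictures are not rectified: a ray, as slopes to the right and down, at radius r is drawn at 1 + k1 r^2 times it, then the intrinsics apply), "origin" and "orientation" of the camera in the world. Camera axes: x right, y down, z forward; pixel columns grow to the right and rows downward; lengths in m; the calibration is good to about 2 mm. A picture is of the moment at which its call begins. There is no depth.
- bot.job_done(): hands the job in, once; it reports no verdict.
The state is a dict: "clock": time; "qpos": joint angles; "qd": joint speeds; "joint_efforts": joint torques, N m; "position": TCP position; "tool_rot": TCP orientation; "force": force on the tool from outside, world axes, zero at the start; "moment": the same for the moment, N m; "grip_width": finger opening in m.
Only numpy, scipy, OpenCV 4.12 (cv2) and the standard library are available. Lean on these libraries where they do the work, as an engineer would, in place of code of your own. Each camera call takes 0.05 s, during which the arm holds its last target.

## Task

It is Friday, the green day: with a fingertip, flick the lobed day wheel of the label coder forward, the way the white arrow points, until the green dot has clicked in at the red pointer, and not past it. Only then press the black print key on the coder's head right down and let it come up again. Leave everything else on the bench as it stands.

Things in the scene. Friction and masses are not known exactly. Their poses are not given: they have to be found in the camera images.
- coder: grey label coder screwed to the bench. Origin: middle of the underside; -x is its front, towards the robot, y its left. Base x -105..80, y -75..75 mm, 20 high; wings out to y +160 (label roll, top at 96) and -120 mm. Head x -20..77, 76 wide, top at 80 mm, over the back of the white wheel; a needle with a red tip (top 75 mm) runs from it over the hub to the wheel's front dot
- wheel_centre (a point): point on the day wheel's upright axis, 69 mm above the bench, at x -35, y 0 mm in the coder's frame. White disc of 36 mm radius, faces 56 and 68 mm above the bench, with 7 lobes 9 mm wide reaching out to 54.5 mm radius; a fingertip fits in the gaps from above (46 mm pitch at the tips; free below down to 20 mm). Open to 100 degrees either side of the pointer
- day_wheel (a joint): turn of the day wheel, rad; grows counter-clockwise from above = forward (front rim moves to the coder's right, -y). Ratcheted: locked backward. A click is 0.898 rad; at rest a dot and a gap are at the pointer: blue -3.59, yellow -2.69, red -1.80, brown -0.90, green 0, then orange. Starts on blue, yellow or red. A lobe pushed (4 N) past 0.7 click springs on to the next stop, before that back
- print_key_top (a point): middle of the top of the black round print key, 34 mm across, on the coder's head (x 42, y 0 mm in the coder's frame), 94 mm above the bench when up, and 88 mm when fully down
- print_key (a joint): travel of the print key in m: 0 up, 0.006 fully down. It is sprung: about 2 N starts it, 5.5 N hold it fully down; it comes up by itself.
- bowl: loose white bowl, 150 mm across, 60 mm high; origin under its middle
- tub: loose white plastic tub, 94 mm across, 88 mm high; origin under its middle
- stamp: loose wooden dough stamp standing on its pins, 58 mm across, 114 mm high; origin under its middle; stands behind the coder
- jar: loose jar of sesame with a yellow lid, 68 mm across, 100 mm high; origin under its middle; stands behind the coder
- spare_roll: loose spare roll of white labels standing on end, 68 mm across, 42 mm high; origin under its middle; stands to the right of the coder
- scraper: loose steel dough scraper lying flat, 150 mm wide, 122 mm long, wooden handle 25 mm thick; origin under its middle
- brush: loose pastry brush lying on the bench, about 200 mm long; origin under its middle

How it is judged:
By the outcome, as a careful person would: the job done as asked, in the order asked, and still so for the second after the job is handed in, with the robot touching nothing.
It also fails if it takes over 64 s, if anything falls off the work surface, if the arm or the gripper's body presses on something with over 40 N, if the wrist force passes 120 N, or if a joint passes its speed limit or range.

## Working session

There is one attempt and no reset: what is moved stays moved. The work goes in short steps, Python scripts to look and compute and a tool call to move; the robot and the scene stay as the last step left them, time stands still between calls to the robot, and variables do not carry over. Pictures are saved under pics/ and viewed, and the job is handed in when it is done.

Besides the shell and the picture viewer there is one more tool, called after "Request:" as name(argument=value, ...), one argument or row to a line, values as JSON. jog_arm: Moves the arm, as the interface text tells. Its arguments: {"type":"object","properties":{"increments":{"type":"array","items":{"type":"object","properties":{"wx":{"type":"number"},"wy":{"type":"number"},"wz":{"type":"number"},"x":{"type":"number"},"y":{"type":"number"},"z":{"type":"number"},"claw":{"type":"number"}}}},"squeeze":{"type":"number"}},"required":["increments"]}

```bash
mkdir -p pics
python3 - <<'E'
from workcell import bot
import cv2
for n in("side","top"):
    f=bot.grab_frame(n); cv2.imwrite(f"pics/{n}0.png",f["pixels"][:,:,::-1]); print({k:v for k,v in f.items() if k!="pixels"})
print(bot.observe())
E
```

```text
{'fov_y': 43.27757601815244, 'cx': 318.63366111769477, 'cy': 234.61062740155194, 'k1': -0.07938351056943849, 'origin': array([0.22661274, 1.09192696, 0.99925377]), 'orientation': array([-2.24691623, -0.01317393, -2.90525628])}
{'fov_y': 44.03658899507932, 'cx': 322.0612832706031, 'cy': 243.3872108596278, 'k1': 0.024405481360034814, 'origin': array([ 0.24317015, -0.04535177,  1.31095889]), 'orientation': array([-2.94232506,  0.02413679, -1.58166672])}
{'clock': 0.1, 'qpos': array([ 1.11780358,  0.52195464, -0.03630827,  1.59994781,  0.02119147,
        1.02109389, -0.11283062]), 'qd': array([ 0.00049375, -0.00192732,  0.00098335, -0.00250514, -0.00041646,
       -0.0003275 ,  0.00026749]), 'joint_efforts': array([ 5.84021327e-03, -9.28491926e+01,  1.98497482e+00, -3.70532119e+01,
        1.82820309e-02,  5.35351894e-03,  4.88049341e-05]), 'position': array([ 0.23329356, -0.57950289,  0.2307845 ]), 'tool_rot': array([ 3.14151929e+00,  1.01639747e-03, -1.18806635e+00]), 'force': array([-0.30063217, -0.67794924, -0.9246971 ]), 'moment': array([0.03766068, 0.0164312 , 0.02756826]), 'grip_width': 0.08550872186910033}
```

View pics/side0.png

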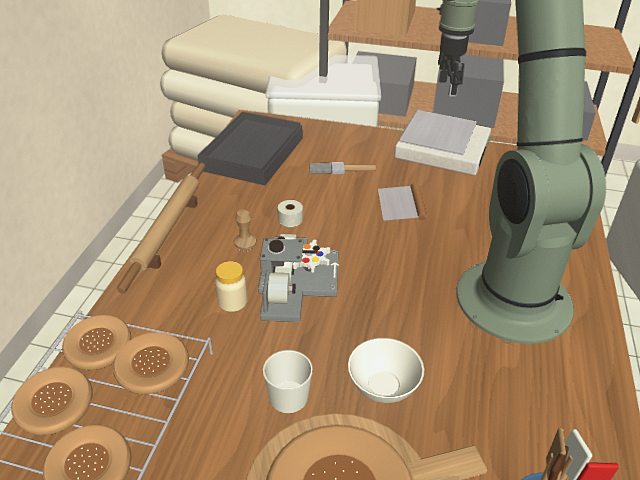

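View pics/top0.png

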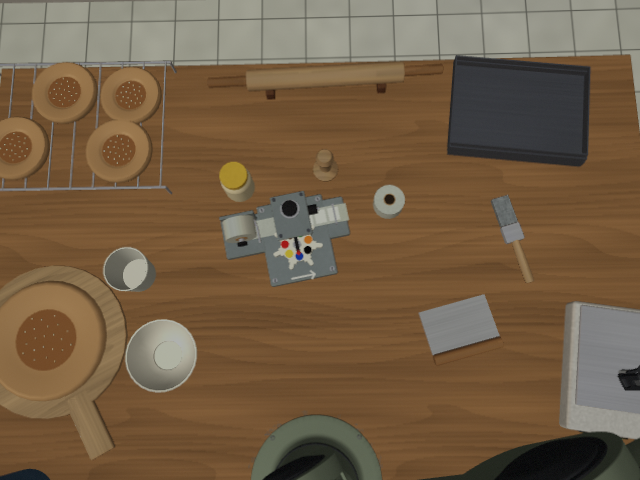

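Run:
```python
import cv2
a=cv2.imread("pics/top0.png")[180:300,210:370]; cv2.imwrite("pics/topc.png",cv2.resize(a,None,fx=5,fy=5,interpolation=cv2.INTER_CUBIC))
a=cv2.imread("pics/side0.png")[220:330,240:360]; cv2.imwrite("pics/sidec.png",cv2.resize(a,None,fx=5,fy=5,interpolation=cv2.INTER_CUBIC))
```

```text
(no output)
```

View pics/topc.png

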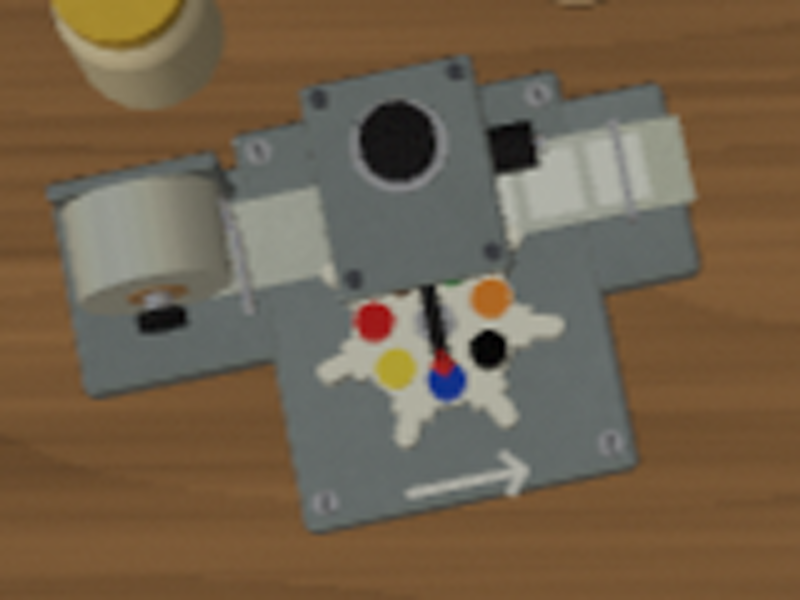

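View pics/sidec.png

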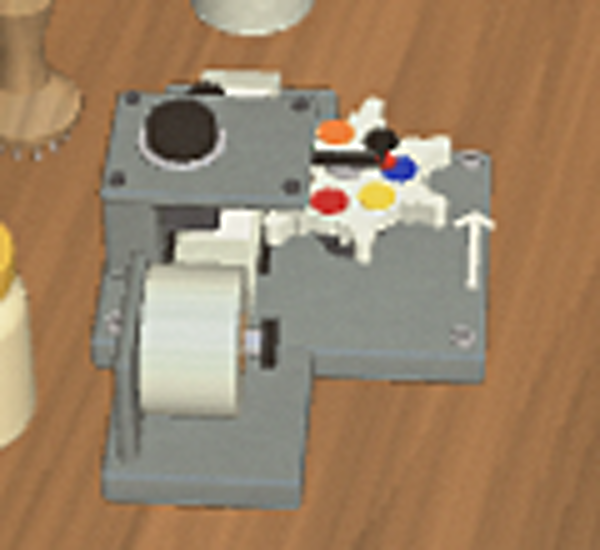

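```bash
cat > h.py <<'E'
import numpy as np, cv2
from scipy.spatial.transform import Rotation as R
from scipy.optimize import least_squares
C={'side':dict(fov=43.27757601815244,c=(318.63366111769477,234.61062740155194),k1=-0.07938351056943849,o=[0.22661274,1.09192696,0.99925377],r=[-2.24691623,-0.01317393,-2.90525628]),
'top':dict(fov=44.03658899507932,c=(322.0612832706031,243.3872108596278),k1=0.024405481360034814,o=[0.24317015,-0.04535177,1.31095889],r=[-2.94232506,0.02413679,-1.58166672])}
def proj(n,P):
    c=C[n];f=240/np.tan(np.radians(c['fov']/2))
    p=(np.atleast_2d(P)-c['o'])@R.from_euler('xyz',c['r']).as_matrix()
    s=p[:,:2]/p[:,2:]; s=s*(1+c['k1']*(s**2).sum(1,keepdims=True))
    return s*f+c['c']
def world(pose,P):
    x,y,t=pose; P=np.atleast_2d(P)/1000.
    return np.c_[x+np.cos(t)*P[:,0]-np.sin(t)*P[:,1], y+np.sin(t)*P[:,0]+np.cos(t)*P[:,1],P[:,2]]
E
python3 - <<'E'
from h import *
T=[((77,38,80),(302,92)),((77,-38,80),(468,57)),((42,0,94),(398,140)),((-105,75,20),(312,530)),((-105,-75,20),(636,465)),((-20,38,80),(342,295)),((-20,-38,80),(510,262))]
S=[((-105,-75,20),(490,152)),((-105,75,20),(485,357)),((42,0,94),(182,128)),((77,38,80),(105,198)),((-20,38,80),(308,205)),((77,-38,80),(120,91)),((-20,-38,80),(338,93))]
tp=np.array([b for a,b in T])/5+[210-.4,180-.4]; sp=np.array([b for a,b in S])/5+[240-.4,220-.4]
tm=[a for a,b in T];sm=[a for a,b in S]
for m in(1,2,3):
    def f(p):
        r=[]
        if m&1:r.append(proj('top',world(p,tm))-tp)
        if m&2:r.append(proj('side',world(p,sm))-sp)
        return np.concatenate(r).ravel()
    s=least_squares(f,[.55,0,.1],loss='soft_l1'); print(m,s.x.round(4),f(s.x).reshape(-1,2).round(1).tolist())
np.save('pose.npy',s.x)
for n in('side','top'):
    print(n,((proj(n,world(s.x,[(-35,0,68),(-66,0,68),(-35-24,0,68)]))-([240,220] if n=='side' else [210,180]))*5).round())
print(world(s.x,[(-35,0,69),(42,0,94)]))
E
```

```text
1 [0.5276 0.0426 0.1907] [[-0.8, -1.1], [0.6, -1.1], [-0.1, -0.5], [-1.2, 0.6], [1.0, -0.2], [-0.5, 1.5], [1.0, 0.9]]
2 [0.526  0.0433 0.1986] [[0.7, -0.2], [0.9, 0.5], [0.2, -1.1], [-0.8, -0.4], [0.5, -0.4], [-0.3, 0.3], [-3.6, 1.2]]
3 [0.5268 0.0427 0.1944] [[-1.0, -0.6], [0.4, -0.8], [-0.3, -0.1], [-1.0, 1.1], [1.1, -0.0], [-0.5, 1.9], [1.0, 1.2], [0.5, -0.3], [0.4, 0.4], [-0.1, -1.3], [-1.1, -0.8], [0.1, -0.6], [-0.4, -0.0], [-3.8, 1.0]]
side [[344. 168.]
 [409. 170.]
 [394. 170.]]
top [[434. 324.]
 [448. 394.]
 [445. 378.]]
[[0.49248856 0.03591315 0.069     ]
 [0.56803783 0.0507896  0.094     ]]
```

```bash
cat >> h.py <<'E'
def rel(p0,r0,targets):
    """targets: list of (x,y,z,yaw) world, tool down -> rows in tool axes"""
    R0=R.from_euler('xyz',r0); out=[]
    for x,y,z,yaw in targets:
        d=R0.inv().apply(np.array([x,y,z])-p0)*100
        w=np.degrees((R0.inv()*R.from_euler('xyz',[np.pi,0,yaw])).as_rotvec())
        out.append(np.r_[d,w].round(2)); print(dict(zip(['x','y','z','wx','wy','wz'],out[-1].tolist())))
def wheelpose(phi,r,z,pose=None):
    """TCP at angle phi left of pointer, radius r from wheel axis; tool x radially inwards"""
    pose=np.load('pose.npy') if pose is None else pose
    c=world(pose,[(-35,0,69)])[0]; a=pose[2]-phi
    return (c[0]-r*np.cos(a),c[1]-r*np.sin(a),z,a)
E
python3 - <<'E'
from h import *
from workcell import bot
s=bot.observe()
t=[(0.45,-0.3,0.23,-0.95),wheelpose(.898,.085,.16)]
print(t); rel(s['position'],s['tool_rot'],t)
E
```

```text
[(0.45, -0.3, 0.23, -0.95), (np.float64(0.4276732551338891), np.float64(0.09090383717636732), 0.16, np.float64(-0.7035768126506622))]
{'x': -17.83, 'y': -30.54, 'z': 0.09, 'wx': -0.0, 'wy': 0.06, 'wz': -13.64}
{'x': -54.92, 'y': -43.07, 'z': 7.13, 'wx': -0.01, 'wy': 0.06, 'wz': -27.76}
```

Request:
jog_arm(
  increments=[
    {"x":-6,"y":-10,"z":0,"wz":-5,"claw":0},
    {"x":-12,"y":-20,"z":0,"wz":-9,"claw":0},
    {"x":-17.8,"y":-30.5,"z":0,"wz":-13.6,"claw":0},
    {"x":-17.8,"y":-30.5,"z":0,"wz":-13.6,"claw":0},
    {"x":-17.8,"y":-30.5,"z":0,"wz":-13.6,"claw":0},
    {"x":-17.8,"y":-30.5,"z":0,"wz":-13.6,"claw":0},
    {"x":-24,"y":-33,"z":1,"wz":-16,"claw":0},
    {"x":-30,"y":-35,"z":2,"wz":-19,"claw":0},
    {"x":-36,"y":-37,"z":2,"wz":-22,"claw":0},
    {"x":-42,"y":-39,"z":2,"wz":-24,"claw":0},
  ],
)

```text
schema error: expected keys wx, wy, wz, x, y, z, claw
```

Request:
jog_arm(
  increments=[
    {"x":-6,"y":-10,"z":0,"wx":0,"wy":0,"wz":-5,"claw":0},
    {"x":-12,"y":-20,"z":0,"wx":0,"wy":0,"wz":-9,"claw":0},
    {"x":-17.8,"y":-30.5,"z":0,"wx":0,"wy":0,"wz":-13.6,"claw":0},
    {"x":-17.8,"y":-30.5,"z":0,"wx":0,"wy":0,"wz":-13.6,"claw":0},
    {"x":-17.8,"y":-30.5,"z":0,"wx":0,"wy":0,"wz":-13.6,"claw":0},
    {"x":-17.8,"y":-30.5,"z":0,"wx":0,"wy":0,"wz":-13.6,"claw":0},
    {"x":-24,"y":-33,"z":1,"wx":0,"wy":0,"wz":-16,"claw":0},
    {"x":-30,"y":-35,"z":2,"wx":0,"wy":0,"wz":-19,"claw":0},
    {"x":-36,"y":-37,"z":2,"wx":0,"wy":0,"wz":-22,"claw":0},
    {"x":-42,"y":-39,"z":2,"wx":0,"wy":0,"wz":-24,"claw":0},
  ],
)

```text
clock: 1.35
position: [0.4382, -0.0503, 0.2111]
tool_rot: [-3.141, 0.001, -0.768]
force: [2.1, 0.2, 0.2]
grip_width: -0.0001
```

Run:
```python
from h import *
from workcell import bot
s=bot.observe()
rel(s['position'],s['tool_rot'],[wheelpose(.898,.085,.14)])
for n in("side","top"):
    f=bot.grab_frame(n); cv2.imwrite(f"pics/{n}1.png",f["pixels"][:,:,::-1])
a=cv2.imread("pics/side1.png")[120:330,220:430]; cv2.imwrite("pics/sidec1.png",cv2.resize(a,None,fx=2.8,fy=2.8,interpolation=cv2.INTER_CUBIC))
```

```text
{'x': -10.56, 'y': -9.43, 'z': 7.12, 'wx': -0.02, 'wy': 0.06, 'wz': -3.68}
```

View pics/sidec1.png

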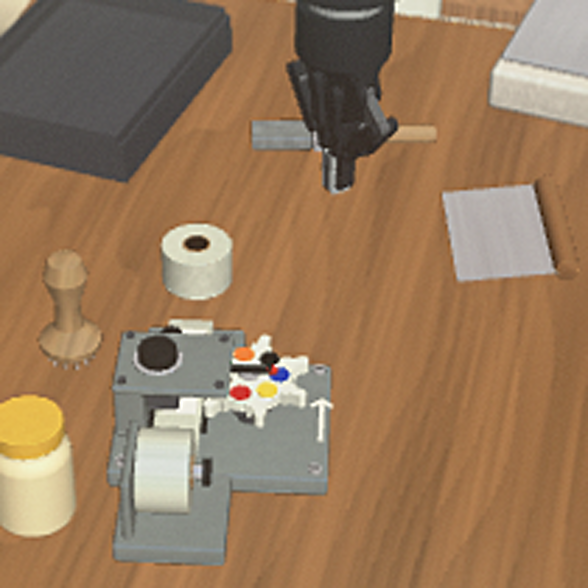

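View pics/top1.png

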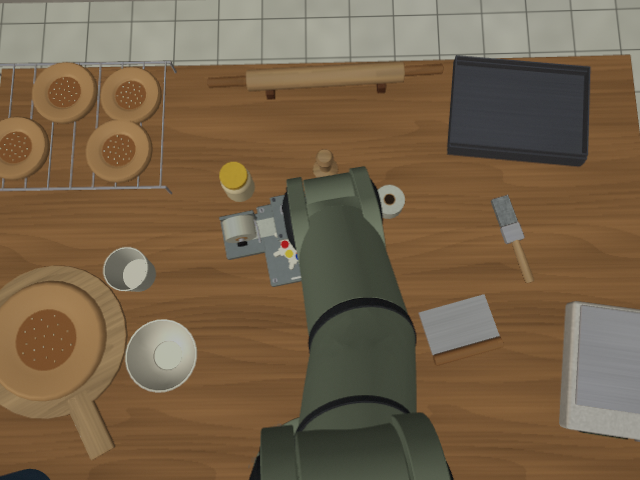

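Request:
jog_arm(
  increments=[
    {"x":-5,"y":-4.7,"z":2,"wx":0,"wy":0,"wz":-2,"claw":0},
    {"x":-10.5,"y":-9.4,"z":5,"wx":0,"wy":0,"wz":-3.7,"claw":0},
    {"x":-10.5,"y":-9.4,"z":7,"wx":0,"wy":0,"wz":-3.7,"claw":0},
    {"x":-10.5,"y":-9.4,"z":7,"wx":0,"wy":0,"wz":-3.7,"claw":0},
    {"x":-10.5,"y":-9.4,"z":7,"wx":0,"wy":0,"wz":-3.7,"claw":0},
  ],
)

```text
clock: 2.08
position: [0.4272, 0.0933, 0.1419]
tool_rot: [-3.14, 0.002, -0.697]
force: [0.6, -0.8, -0.2]
grip_width: 0.0001
```

```bash
cat > look.py <<'E'
import sys
from h import *
from workcell import bot
k=sys.argv[1]
s=bot.observe(); print(s['clock'],s['position'].round(4),s['tool_rot'].round(3),s['force'].round(1),s['qpos'].round(2))
f=bot.grab_frame("side"); im=np.ascontiguousarray(f["pixels"][:,:,::-1])
a=im[170:320,240:400]; cv2.imwrite(f"pics/s{k}.png",cv2.resize(a,None,fx=4,fy=4,interpolation=cv2.INTER_CUBIC))
for t in sys.argv[2:]:
    phi,r,z=map(float,t.split(','))
    rel(s['position'],s['tool_rot'],[wheelpose(phi,r,z)])
E
python3 look.py 2 0.898,0.085,0.046 0.898,0.06,0.046
```

```text
2.075 [0.4272 0.0933 0.1419] [-3.14e+00  2.00e-03 -6.97e-01] [ 0.6 -0.8 -0.2] [-0.04  0.39 -0.38  2.14  0.23  0.65 -1.28]
{'x': 0.2, 'y': 0.16, 'z': 9.59, 'wx': -0.07, 'wy': 0.09, 'wz': 0.4}
{'x': 2.7, 'y': 0.18, 'z': 9.59, 'wx': -0.07, 'wy': 0.09, 'wz': 0.4}
```

View pics/s2.png

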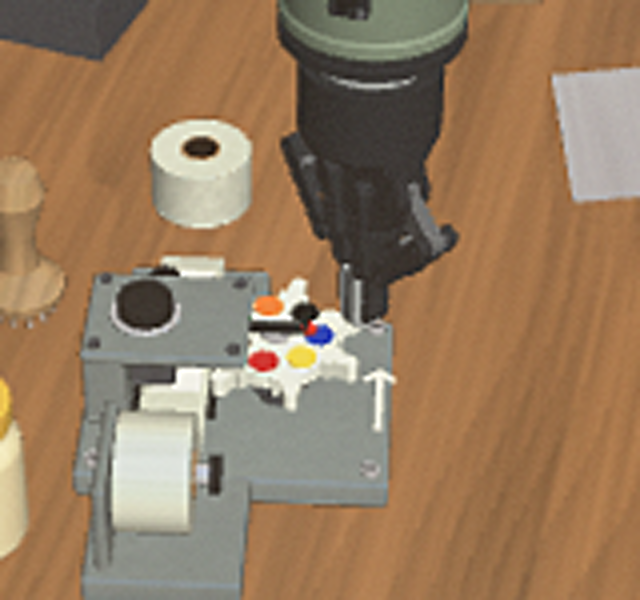

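Request:
jog_arm(
  increments=[
    {"x":0.2,"y":0.15,"z":3,"wx":0,"wy":0,"wz":0.4,"claw":0},
    {"x":0.2,"y":0.15,"z":6,"wx":0,"wy":0,"wz":0.4,"claw":0},
    {"x":0.2,"y":0.15,"z":9.6,"wx":0,"wy":0,"wz":0.4,"claw":0},
    {"x":0.2,"y":0.15,"z":9.6,"wx":0,"wy":0,"wz":0.4,"claw":0},
    {"x":0.2,"y":0.15,"z":9.6,"wx":0,"wy":0,"wz":0.4,"claw":0},
  ],
)

```text
clock: 2.75
position: [0.4288, 0.0904, 0.0475]
tool_rot: [-3.139, 0.0, -0.705]
force: [-0.6, -0.4, 0.7]
grip_width: 0.0002
```

```bash
python3 look.py 3 0.898,0.06,0.046
python3 - <<'E'
from h import *
from workcell import bot
print((proj('side',bot.observe()['position'])-[240,170])*4, (proj('side',[.4272,.0933,.1419])-[240,170])*4)
E
```

```text
2.75 [0.4288 0.0904 0.0475] [-3.139  0.    -0.705] [-0.6 -0.4  0.7] [-0.13  0.57 -0.27  2.2   0.36  0.41 -1.4 ]
{'x': 2.39, 'y': 0.03, 'z': 0.15, 'wx': -0.15, 'wy': 0.01, 'wz': -0.11}
[[358.40588007 438.68570609]] [[364.56125209 316.90586135]]
```

View pics/s3.png

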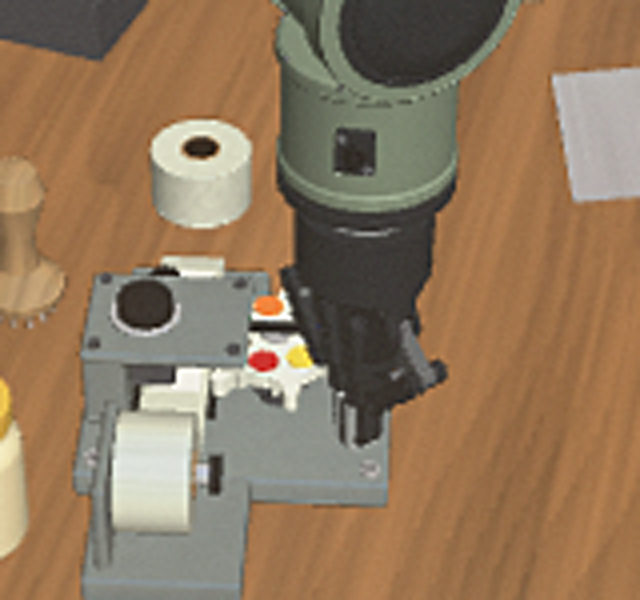

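Request:
jog_arm(
  increments=[
    {"x":1.2,"y":0,"z":0.1,"wx":0,"wy":0,"wz":0,"claw":0},
    {"x":2.4,"y":0,"z":0.1,"wx":0,"wy":0,"wz":0,"claw":0},
    {"x":2.4,"y":0,"z":0.1,"wx":0,"wy":0,"wz":0,"claw":0},
    {"x":2.4,"y":0,"z":0.1,"wx":0,"wy":0,"wz":0,"claw":0},
  ],
)

```text
clock: 3.3
position: [0.4471, 0.0749, 0.0467]
tool_rot: [-3.138, 0.0, -0.706]
force: [0.2, 0.0, -0.1]
grip_width: -0.0002
```

```bash
python3 look.py 4 0.75,0.06,0.046 .6,.06,.046 .45,.06,.046 .3,.06,.046 .15,.06,.046 0,.06,.046 -.1,.06,.046
```

```text
3.3 [0.4471 0.0749 0.0467] [-3.138  0.    -0.706] [ 0.2  0.  -0.1] [-0.08  0.59 -0.28  2.16  0.37  0.43 -1.35]
{'x': 0.05, 'y': 0.92, 'z': 0.06, 'wx': -0.18, 'wy': -0.01, 'wz': -8.6}
{'x': 0.25, 'y': 1.8, 'z': 0.06, 'wx': -0.18, 'wy': -0.03, 'wz': -17.2}
{'x': 0.58, 'y': 2.63, 'z': 0.06, 'wx': -0.18, 'wy': -0.04, 'wz': -25.79}
{'x': 1.03, 'y': 3.41, 'z': 0.06, 'wx': -0.18, 'wy': -0.05, 'wz': -34.39}
{'x': 1.6, 'y': 4.11, 'z': 0.05, 'wx': -0.17, 'wy': -0.07, 'wz': -42.98}
{'x': 2.26, 'y': 4.72, 'z': 0.05, 'wx': -0.17, 'wy': -0.08, 'wz': -51.57}
{'x': 2.74, 'y': 5.07, 'z': 0.05, 'wx': -0.17, 'wy': -0.09, 'wz': -57.3}
```

View pics/s4.png

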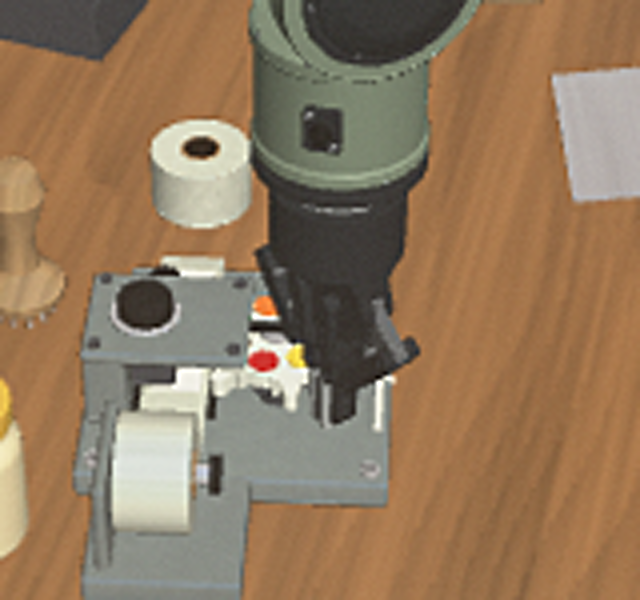

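Request:
jog_arm(
  increments=[
    {"x":0.05,"y":0.9,"z":0,"wx":0,"wy":0,"wz":-8.6,"claw":0},
    {"x":0.25,"y":1.8,"z":0,"wx":0,"wy":0,"wz":-17.2,"claw":0},
    {"x":0.6,"y":2.6,"z":0,"wx":0,"wy":0,"wz":-25.8,"claw":0},
    {"x":1.0,"y":3.4,"z":0,"wx":0,"wy":0,"wz":-34.4,"claw":0},
    {"x":1.6,"y":4.1,"z":0,"wx":0,"wy":0,"wz":-43,"claw":0},
    {"x":2.25,"y":4.7,"z":0,"wx":0,"wy":0,"wz":-51.6,"claw":0},
    {"x":2.25,"y":4.7,"z":0,"wx":0,"wy":0,"wz":-51.6,"claw":0},
    {"x":2.25,"y":4.7,"z":0,"wx":0,"wy":0,"wz":-51.6,"claw":0},
    {"x":2.25,"y":4.7,"z":0,"wx":0,"wy":0,"wz":-51.6,"claw":0},
  ],
)

```text
clock: 4.47
position: [0.4338, 0.0252, 0.0466]
tool_rot: [-3.14, -0.003, 0.194]
force: [0.2, -0.2, -0.6]
grip_width: -0.0001
```

```bash
python3 look.py 5 0,.06,.046 -.1,.06,.046 0,.09,.046
```

```text
4.475 [0.4338 0.0252 0.0466] [-3.14e+00 -3.00e-03  1.94e-01] [ 0.2 -0.2 -0.6] [ 0.2   0.6  -0.51  2.2   0.64  0.48 -0.61]
{'x': -0.03, 'y': 0.09, 'z': 0.06, 'wx': -0.12, 'wy': -0.16, 'wz': -0.02}
{'x': -0.0, 'y': 0.69, 'z': 0.06, 'wx': -0.11, 'wy': -0.16, 'wz': -5.75}
{'x': -3.03, 'y': 0.09, 'z': 0.05, 'wx': -0.12, 'wy': -0.16, 'wz': -0.02}
```

View pics/s5.png

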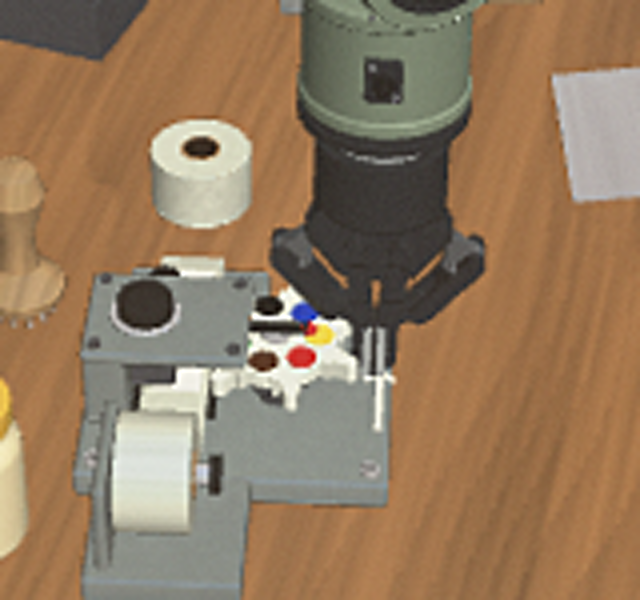

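```bash
python3 look.py 6 -.15,.06,.046 -.3,.06,.046 -.45,.06,.046 -.6,.06,.046 -.75,.06,.046 -.9,.06,.046
```

```text
4.525 [0.4338 0.0252 0.0466] [-3.14e+00 -3.00e-03  1.94e-01] [-0.1  0.2 -0.8] [ 0.2   0.6  -0.51  2.2   0.64  0.48 -0.61]
{'x': 0.04, 'y': 0.98, 'z': 0.06, 'wx': -0.1, 'wy': -0.16, 'wz': -8.59}
{'x': 0.24, 'y': 1.85, 'z': 0.05, 'wx': -0.09, 'wy': -0.17, 'wz': -17.19}
{'x': 0.57, 'y': 2.69, 'z': 0.05, 'wx': -0.07, 'wy': -0.17, 'wz': -25.78}
{'x': 1.02, 'y': 3.47, 'z': 0.05, 'wx': -0.06, 'wy': -0.18, 'wz': -34.37}
{'x': 1.58, 'y': 4.17, 'z': 0.05, 'wx': -0.05, 'wy': -0.19, 'wz': -42.97}
{'x': 2.24, 'y': 4.78, 'z': 0.05, 'wx': -0.04, 'wy': -0.19, 'wz': -51.56}
```

Request:
jog_arm(
  increments=[
    {"x":0.05,"y":1.0,"z":0.05,"wx":0,"wy":0,"wz":-8.6,"claw":0},
    {"x":0.25,"y":1.85,"z":0.05,"wx":0,"wy":0,"wz":-17.2,"claw":0},
    {"x":0.6,"y":2.7,"z":0.05,"wx":0,"wy":0,"wz":-25.8,"claw":0},
    {"x":1.0,"y":3.5,"z":0.05,"wx":0,"wy":0,"wz":-34.4,"claw":0},
    {"x":1.6,"y":4.2,"z":0.05,"wx":0,"wy":0,"wz":-43,"claw":0},
    {"x":2.25,"y":4.75,"z":0.05,"wx":0,"wy":0,"wz":-51.6,"claw":0},
    {"x":2.25,"y":4.75,"z":0.05,"wx":0,"wy":0,"wz":-51.6,"claw":0},
    {"x":2.25,"y":4.75,"z":0.05,"wx":0,"wy":0,"wz":-51.6,"claw":0},
    {"x":2.25,"y":4.75,"z":0.05,"wx":0,"wy":0,"wz":-51.6,"claw":0},
  ],
)

```text
clock: 5.7
position: [0.4648, -0.0168, 0.0461]
tool_rot: [3.141, -0.003, 1.094]
force: [-0.3, 0.6, 0.8]
grip_width: -0.0002
```

```bash
python3 look.py 7 -.9,.095,.046 -.7,.11,.046 -.45,.11,.046 -.2,.11,.046 0,.11,.046 .2,.11,.046 .45,.11,.046 .7,.11,.046 .898,.11,.046
```

```text
5.7 [ 0.4648 -0.0168  0.0461] [ 3.141e+00 -3.000e-03  1.094e+00] [-0.3  0.6  0.8] [ 0.47  0.69 -0.75  2.12  0.81  0.64  0.25]
{'x': -3.54, 'y': 0.04, 'z': 0.0, 'wx': 0.05, 'wy': -0.17, 'wz': -0.03}
{'x': -4.83, 'y': -2.14, 'z': -0.0, 'wx': 0.04, 'wy': -0.18, 'wz': 11.43}
{'x': -3.95, 'y': -4.74, 'z': -0.0, 'wx': 0.02, 'wy': -0.18, 'wz': 25.75}
{'x': -2.46, 'y': -7.04, 'z': -0.0, 'wx': -0.01, 'wy': -0.18, 'wz': 40.08}
{'x': -0.89, 'y': -8.57, 'z': 0.0, 'wx': -0.03, 'wy': -0.18, 'wz': 51.54}
{'x': 0.96, 'y': -9.76, 'z': 0.01, 'wx': -0.04, 'wy': -0.18, 'wz': 63.0}
{'x': 3.54, 'y': -10.69, 'z': 0.01, 'wx': -0.07, 'wy': -0.18, 'wz': 77.32}
{'x': 6.27, 'y': -10.96, 'z': 0.02, 'wx': -0.09, 'wy': -0.18, 'wz': 91.64}
{'x': 8.43, 'y': -10.68, 'z': 0.03, 'wx': -0.11, 'wy': -0.17, 'wz': 102.99}
```

View pics/s7.png

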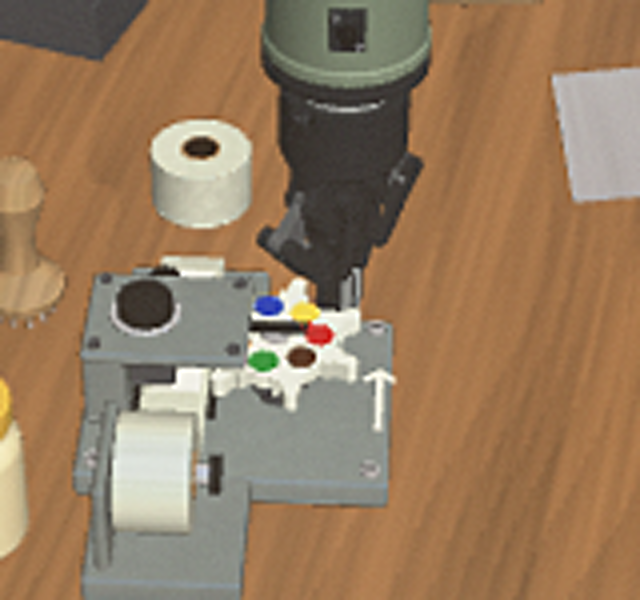

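Request:
jog_arm(
  increments=[
    {"x":-1.5,"y":0,"z":0,"wx":0,"wy":0,"wz":0,"claw":0},
    {"x":-3,"y":0,"z":0,"wx":0,"wy":0,"wz":0,"claw":0},
    {"x":-3,"y":0,"z":-4,"wx":0,"wy":0,"wz":0,"claw":0},
    {"x":-3,"y":0,"z":-9,"wx":0,"wy":0,"wz":0,"claw":0},
    {"x":-3,"y":0,"z":-9,"wx":0,"wy":0,"wz":0,"claw":0},
    {"x":-3,"y":0,"z":-9,"wx":0,"wy":0,"wz":0,"claw":0},
  ],
)

```text
clock: 6.5
position: [0.4503, -0.0449, 0.1357]
tool_rot: [3.14, -0.002, 1.093]
force: [0.4, -1.1, -0.6]
grip_width: -0.0002
```

```bash
python3 look.py 8  .898,.085,.13
```

```text
6.5 [ 0.4503 -0.0449  0.1357] [ 3.140e+00 -2.000e-03  1.093e+00] [ 0.4 -1.1 -0.6] [ 0.66  0.54 -0.91  2.1   0.6   0.79  0.47]
{'x': 11.02, 'y': -8.26, 'z': 0.58, 'wx': -0.06, 'wy': -0.15, 'wz': 102.93}
```

Request:
jog_arm(
  increments=[
    {"x":1.1,"y":-0.8,"z":0.1,"wx":0,"wy":0,"wz":10.3,"claw":0},
    {"x":2.2,"y":-1.6,"z":0.1,"wx":0,"wy":0,"wz":20.6,"claw":0},
    {"x":3.3,"y":-2.5,"z":0.1,"wx":0,"wy":0,"wz":30.9,"claw":0},
    {"x":4.4,"y":-3.3,"z":0.1,"wx":0,"wy":0,"wz":41.2,"claw":0},
    {"x":5.5,"y":-4.1,"z":0.1,"wx":0,"wy":0,"wz":51.5,"claw":0},
    {"x":6.6,"y":-5,"z":0.2,"wx":0,"wy":0,"wz":61.8,"claw":0},
    {"x":7.7,"y":-5.8,"z":0.2,"wx":0,"wy":0,"wz":72,"claw":0},
    {"x":8.8,"y":-6.6,"z":0.3,"wx":0,"wy":0,"wz":82.4,"claw":0},
    {"x":9.9,"y":-7.4,"z":0.4,"wx":0,"wy":0,"wz":92.7,"claw":0},
    {"x":11,"y":-8.3,"z":0.5,"wx":0,"wy":0,"wz":103,"claw":0},
  ],
)

```text
clock: 7.8
position: [0.4263, 0.0913, 0.1295]
tool_rot: [-3.141, 0.001, -0.71]
force: [-0.4, 0.5, 0.7]
grip_width: -0.0
```

Request:
jog_arm(
  increments=[
    {"x":0,"y":0,"z":0,"wx":0,"wy":0,"wz":0,"claw":0},
  ],
)

```text
clock: 7.92
position: [0.4256, 0.0918, 0.1288]
tool_rot: [3.141, 0.002, -0.708]
force: [0.2, -1.0, 0.0]
grip_width: -0.0001
```

```bash
python3 look.py 9  .898,.085,.046 .898,.06,.046
```

```text
7.925 [0.4256 0.0918 0.1288] [ 3.141e+00  2.000e-03 -7.080e-01] [ 0.2 -1.   0. ] [ 0.02  0.42 -0.46  2.15  0.31  0.63 -1.37]
{'x': 0.23, 'y': -0.07, 'z': 8.27, 'wx': 0.05, 'wy': 0.11, 'wz': -0.23}
{'x': 2.73, 'y': -0.08, 'z': 8.27, 'wx': 0.05, 'wy': 0.11, 'wz': -0.23}
```

View pics/s9.png

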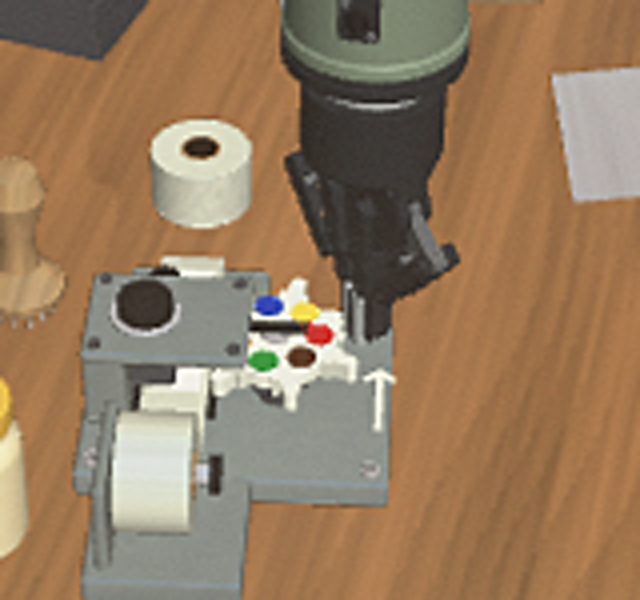

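Still red at the pointer. Lower and enter the same gap again.

Request:
jog_arm(
  increments=[
    {"x":0.2,"y":0,"z":4,"wx":0,"wy":0,"wz":0,"claw":0},
    {"x":0.2,"y":0,"z":8.2,"wx":0,"wy":0,"wz":0,"claw":0},
    {"x":0.2,"y":0,"z":8.2,"wx":0,"wy":0,"wz":0,"claw":0},
    {"x":0.2,"y":-0.05,"z":8.2,"wx":0,"wy":0,"wz":0,"claw":0},
    {"x":1.5,"y":-0.1,"z":8.2,"wx":0,"wy":0,"wz":0,"claw":0},
    {"x":2.7,"y":-0.1,"z":8.2,"wx":0,"wy":0,"wz":0,"claw":0},
    {"x":2.7,"y":-0.1,"z":8.2,"wx":0,"wy":0,"wz":0,"claw":0},
    {"x":2.7,"y":-0.1,"z":8.2,"wx":0,"wy":0,"wz":0,"claw":0},
  ],
)

```text
clock: 8.98
position: [0.4467, 0.0744, 0.0468]
tool_rot: [3.141, 0.002, -0.706]
force: [0.6, -0.7, 0.3]
grip_width: -0.0003
```

```bash
python3 look.py 10 0.75,0.06,0.046 .6,.06,.046 .45,.06,.046 .3,.06,.046 .15,.06,.046 0,.06,.046
```

```text
8.975 [0.4467 0.0744 0.0468] [ 3.141e+00  2.000e-03 -7.060e-01] [ 0.6 -0.7  0.3] [-0.02  0.59 -0.36  2.16  0.46  0.46 -1.44]
{'x': 0.05, 'y': 0.85, 'z': 0.08, 'wx': 0.05, 'wy': 0.11, 'wz': -8.61}
{'x': 0.25, 'y': 1.73, 'z': 0.08, 'wx': 0.04, 'wy': 0.12, 'wz': -17.2}
{'x': 0.58, 'y': 2.57, 'z': 0.08, 'wx': 0.04, 'wy': 0.12, 'wz': -25.8}
{'x': 1.03, 'y': 3.35, 'z': 0.08, 'wx': 0.03, 'wy': 0.12, 'wz': -34.39}
{'x': 1.59, 'y': 4.05, 'z': 0.08, 'wx': 0.02, 'wy': 0.13, 'wz': -42.99}
{'x': 2.25, 'y': 4.66, 'z': 0.08, 'wx': 0.01, 'wy': 0.13, 'wz': -51.58}
```

Request:
jog_arm(
  increments=[
    {"x":0.05,"y":0.9,"z":0,"wx":0,"wy":0,"wz":-8.6,"claw":0},
    {"x":0.25,"y":1.75,"z":0,"wx":0,"wy":0,"wz":-17.2,"claw":0},
    {"x":0.6,"y":2.6,"z":0,"wx":0,"wy":0,"wz":-25.8,"claw":0},
    {"x":1.0,"y":3.35,"z":0,"wx":0,"wy":0,"wz":-34.4,"claw":0},
    {"x":1.6,"y":4.05,"z":0,"wx":0,"wy":0,"wz":-43,"claw":0},
    {"x":2.25,"y":4.65,"z":0,"wx":0,"wy":0,"wz":-51.6,"claw":0},
    {"x":2.25,"y":4.65,"z":0,"wx":0,"wy":0,"wz":-51.6,"claw":0},
    {"x":2.25,"y":4.65,"z":0,"wx":0,"wy":0,"wz":-51.6,"claw":0},
    {"x":2.25,"y":4.65,"z":0,"wx":0,"wy":0,"wz":-51.6,"claw":0},
  ],
)

```text
clock: 10.15
position: [0.4337, 0.0251, 0.0469]
tool_rot: [-3.141, 0.002, 0.194]
force: [0.8, 0.1, 1.2]
grip_width: 0.0001
```

```bash
python3 look.py 11 -.15,.06,.046 -.3,.06,.046 -.45,.06,.046 -.6,.06,.046 -.75,.06,.046 -.9,.06,.046
```

```text
10.15 [0.4337 0.0251 0.0469] [-3.141e+00  2.000e-03  1.940e-01] [0.8 0.1 1.2] [ 0.26  0.62 -0.59  2.2   0.7   0.52 -0.67]
{'x': 0.05, 'y': 0.97, 'z': 0.09, 'wx': -0.05, 'wy': 0.1, 'wz': -8.62}
{'x': 0.25, 'y': 1.85, 'z': 0.09, 'wx': -0.06, 'wy': 0.09, 'wz': -17.21}
{'x': 0.58, 'y': 2.68, 'z': 0.09, 'wx': -0.07, 'wy': 0.09, 'wz': -25.81}
{'x': 1.03, 'y': 3.46, 'z': 0.08, 'wx': -0.07, 'wy': 0.08, 'wz': -34.4}
{'x': 1.59, 'y': 4.16, 'z': 0.08, 'wx': -0.08, 'wy': 0.08, 'wz': -42.99}
{'x': 2.25, 'y': 4.77, 'z': 0.08, 'wx': -0.09, 'wy': 0.07, 'wz': -51.59}
```

View pics/s11.png

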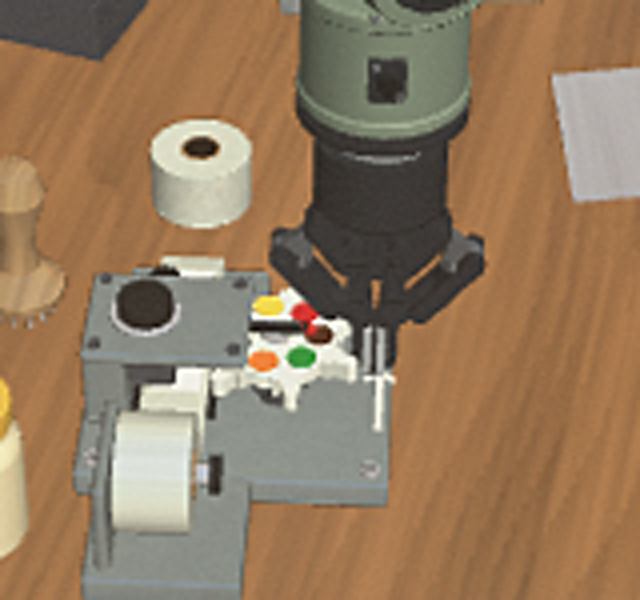

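Brown is at the pointer; one more click.

Request:
jog_arm(
  increments=[
    {"x":0.05,"y":1.0,"z":0.05,"wx":0,"wy":0,"wz":-8.6,"claw":0},
    {"x":0.25,"y":1.85,"z":0.05,"wx":0,"wy":0,"wz":-17.2,"claw":0},
    {"x":0.6,"y":2.7,"z":0.05,"wx":0,"wy":0,"wz":-25.8,"claw":0},
    {"x":1.0,"y":3.5,"z":0.05,"wx":0,"wy":0,"wz":-34.4,"claw":0},
    {"x":1.6,"y":4.2,"z":0.05,"wx":0,"wy":0,"wz":-43,"claw":0},
    {"x":2.25,"y":4.75,"z":0.05,"wx":0,"wy":0,"wz":-51.6,"claw":0},
    {"x":2.25,"y":4.75,"z":0.05,"wx":0,"wy":0,"wz":-51.6,"claw":0},
    {"x":2.25,"y":4.75,"z":0.05,"wx":0,"wy":0,"wz":-51.6,"claw":0},
    {"x":2.25,"y":4.75,"z":0.05,"wx":0,"wy":0,"wz":-51.6,"claw":0},
  ],
)

```text
clock: 11.32
position: [0.4647, -0.017, 0.0464]
tool_rot: [-3.14, 0.001, 1.094]
force: [0.6, 0.2, -1.0]
grip_width: -0.0003
```

```bash
python3 look.py 12
```

```text
11.325 [ 0.4647 -0.017   0.0464] [-3.140e+00  1.000e-03  1.094e+00] [ 0.6  0.2 -1. ] [ 0.51  0.72 -0.81  2.11  0.86  0.68  0.21]
```

View pics/s12.png

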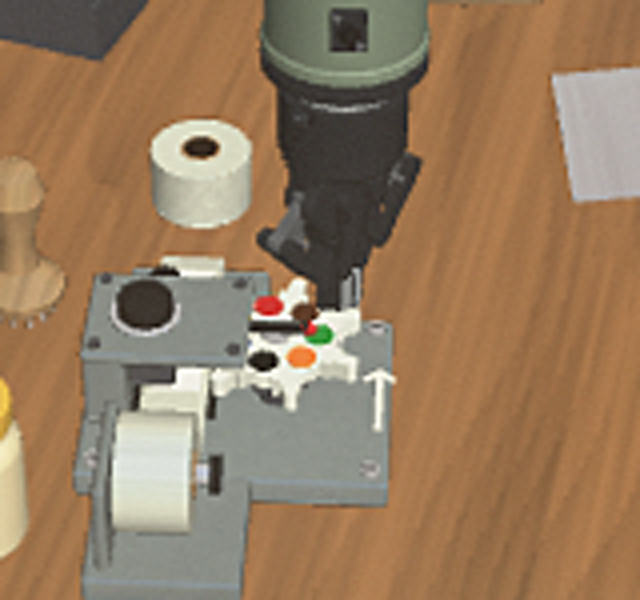

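Green is at the pointer. Retract radially and lift.

Request:
jog_arm(
  increments=[
    {"x":-1.5,"y":0,"z":0,"wx":0,"wy":0,"wz":0,"claw":0},
    {"x":-3,"y":0,"z":0,"wx":0,"wy":0,"wz":0,"claw":0},
    {"x":-3,"y":0,"z":-4,"wx":0,"wy":0,"wz":0,"claw":0},
    {"x":-3,"y":0,"z":-10,"wx":0,"wy":0,"wz":0,"claw":0},
    {"x":-3,"y":0,"z":-10,"wx":0,"wy":0,"wz":0,"claw":0},
    {"x":-3,"y":0,"z":-10,"wx":0,"wy":0,"wz":0,"claw":0},
  ],
)

```text
clock: 12.12
position: [0.4506, -0.0449, 0.1461]
tool_rot: [-3.14, 0.002, 1.092]
force: [0.3, 0.4, -0.1]
grip_width: -0.0
```

```bash
python3 look.py 13
python3 - <<'E'
from h import *
from workcell import bot
s=bot.observe(); k=world(np.load('pose.npy'),[(42,0,94)])[0]
rel(s['position'],s['tool_rot'],[(k[0],k[1],.13,.7),(k[0],k[1],.13,.194)])
E
```

```text
12.125 [ 0.4506 -0.0449  0.1461] [-3.140e+00  2.000e-03  1.092e+00] [ 0.3  0.4 -0.1] [ 0.72  0.55 -0.98  2.08  0.63  0.84  0.45]
{'x': 13.87, 'y': 6.06, 'z': 1.53, 'wx': -0.12, 'wy': 0.12, 'wz': 22.52}
{'x': 13.87, 'y': 6.06, 'z': 1.53, 'wx': -0.09, 'wy': 0.15, 'wz': 51.51}
```

View pics/s13.png

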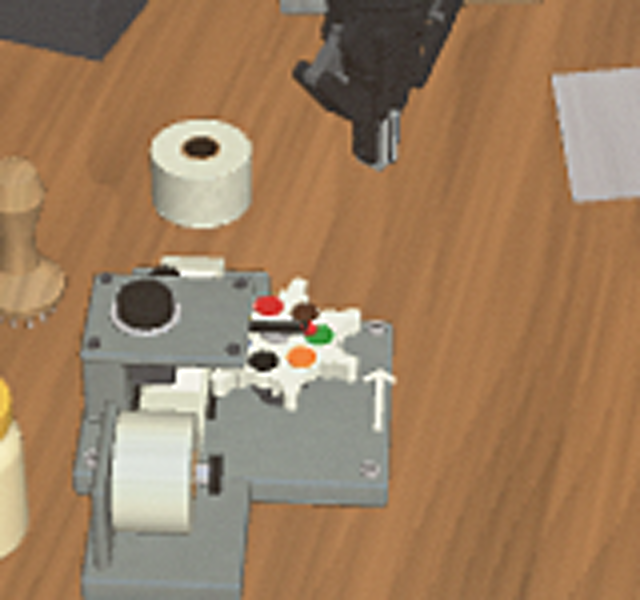

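Request:
jog_arm(
  increments=[
    {"x":3,"y":1.5,"z":0.5,"wx":0,"wy":0,"wz":10,"claw":0},
    {"x":7,"y":3,"z":0.5,"wx":0,"wy":0,"wz":20,"claw":0},
    {"x":11,"y":4.5,"z":1,"wx":0,"wy":0,"wz":30,"claw":0},
    {"x":13.9,"y":6.05,"z":1.5,"wx":0,"wy":0,"wz":40,"claw":0},
    {"x":13.9,"y":6.05,"z":1.5,"wx":0,"wy":0,"wz":51,"claw":0},
    {"x":13.9,"y":6.05,"z":1.5,"wx":0,"wy":0,"wz":51,"claw":0},
    {"x":13.9,"y":6.05,"z":1.5,"wx":0,"wy":0,"wz":51,"claw":0},
    {"x":13.9,"y":6.05,"z":1.5,"wx":0,"wy":0,"wz":51,"claw":0},
  ],
)

```text
clock: 13.18
position: [0.5678, 0.0506, 0.1301]
tool_rot: [-3.141, 0.003, 0.205]
force: [-0.3, 0.6, 0.3]
grip_width: -0.0002
```

```bash
python3 look.py 14
python3 - <<'E'
from h import *
from workcell import bot
s=bot.observe(); k=world(np.load('pose.npy'),[(42,0,94)])[0]
rel(s['position'],s['tool_rot'],[(k[0],k[1],.094,.194)])
E
```

```text
13.175 [0.5678 0.0506 0.1301] [-3.141e+00  3.000e-03  2.050e-01] [-0.3  0.6  0.3] [ 0.29  0.65 -0.7   1.81  0.53  0.88 -0.45]
{'x': 0.03, 'y': -0.02, 'z': 3.62, 'wx': -0.01, 'wy': 0.18, 'wz': 0.59}
```

View pics/s14.png

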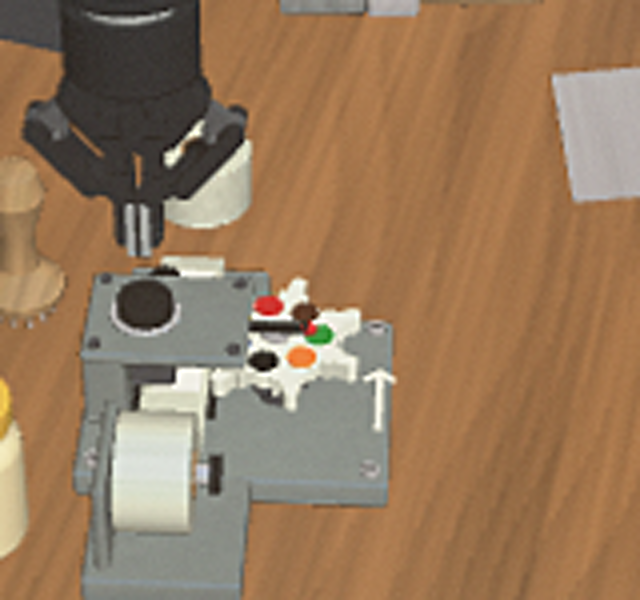

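Request:
jog_arm(
  increments=[
    {"x":0,"y":0,"z":2,"wx":0,"wy":0,"wz":0,"claw":0},
    {"x":0,"y":0,"z":3.3,"wx":0,"wy":0,"wz":0,"claw":0},
    {"x":0,"y":0,"z":3.7,"wx":0,"wy":0,"wz":0,"claw":0},
    {"x":0,"y":0,"z":4,"wx":0,"wy":0,"wz":0,"claw":0},
    {"x":0,"y":0,"z":4.1,"wx":0,"wy":0,"wz":0,"claw":0},
    {"x":0,"y":0,"z":4.1,"wx":0,"wy":0,"wz":0,"claw":0},
  ],
)

```text
clock: 13.98
position: [0.5678, 0.0506, 0.0895]
tool_rot: [-3.141, 0.003, 0.204]
force: [-3.6, -0.6, 4.1]
grip_width: -0.0001
```

Request:
jog_arm(
  increments=[
    {"x":0,"y":0,"z":0.15,"wx":0,"wy":0,"wz":0,"claw":0},
    {"x":0,"y":0,"z":0.2,"wx":0,"wy":0,"wz":0,"claw":0},
    {"x":0,"y":0,"z":0.2,"wx":0,"wy":0,"wz":0,"claw":0},
  ],
)

```text
clock: 14.35
position: [0.5679, 0.0507, 0.088]
tool_rot: [3.141, 0.003, 0.204]
force: [-4.5, -1.0, 12.1]
grip_width: 0.0001
```

Request:
jog_arm(
  increments=[
    {"x":0,"y":0,"z":0.1,"wx":0,"wy":0,"wz":0,"claw":0},
    {"x":0,"y":0,"z":0.1,"wx":0,"wy":0,"wz":0,"claw":0},
    {"x":0,"y":0,"z":0.1,"wx":0,"wy":0,"wz":0,"claw":0},
  ],
)

```text
clock: 14.72
position: [0.568, 0.0507, 0.0879]
tool_rot: [3.141, 0.002, 0.204]
force: [-8.4, -2.8, 20.4]
grip_width: 0.0001
```

```bash
python3 look.py 15
```

```text
14.725 [0.568  0.0507 0.0879] [3.141e+00 2.000e-03 2.040e-01] [-8.4 -2.8 20.4] [ 0.26  0.71 -0.66  1.83  0.58  0.81 -0.49]
```

View pics/s15.png

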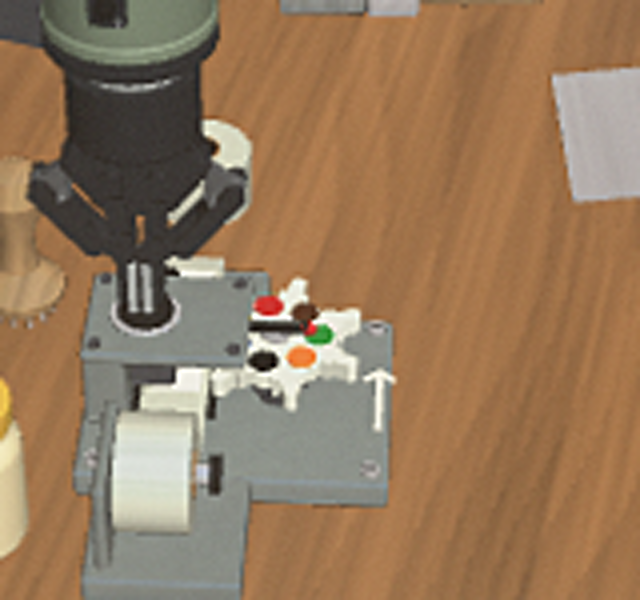

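The key is bottomed: the tip has stalled at 88 mm with 20 N on it. Release straight up.

Request:
jog_arm(
  increments=[
    {"x":0,"y":0,"z":-1,"wx":0,"wy":0,"wz":0,"claw":0},
    {"x":0,"y":0,"z":-4,"wx":0,"wy":0,"wz":0,"claw":0},
    {"x":0,"y":0,"z":-9,"wx":0,"wy":0,"wz":0,"claw":0},
    {"x":0,"y":0,"z":-12,"wx":0,"wy":0,"wz":0,"claw":0},
    {"x":0,"y":0,"z":-12,"wx":0,"wy":0,"wz":0,"claw":0},
    {"x":0,"y":0,"z":-12,"wx":0,"wy":0,"wz":0,"claw":0},
  ],
)

```text
clock: 15.52
position: [0.5681, 0.0506, 0.2074]
tool_rot: [3.141, 0.002, 0.204]
force: [0.0, 0.1, -0.2]
grip_width: -0.0002
```

```bash
python3 look.py 16; python3 -c "
from workcell import bot;import cv2
cv2.imwrite('pics/side16.png',bot.grab_frame('side')['pixels'][:,:,::-1])"
```

```text
15.525 [0.5681 0.0506 0.2074] [3.141e+00 2.000e-03 2.040e-01] [ 0.   0.1 -0.2] [ 0.33  0.56 -0.75  1.74  0.44  1.02 -0.38]
```

View pics/s16.png

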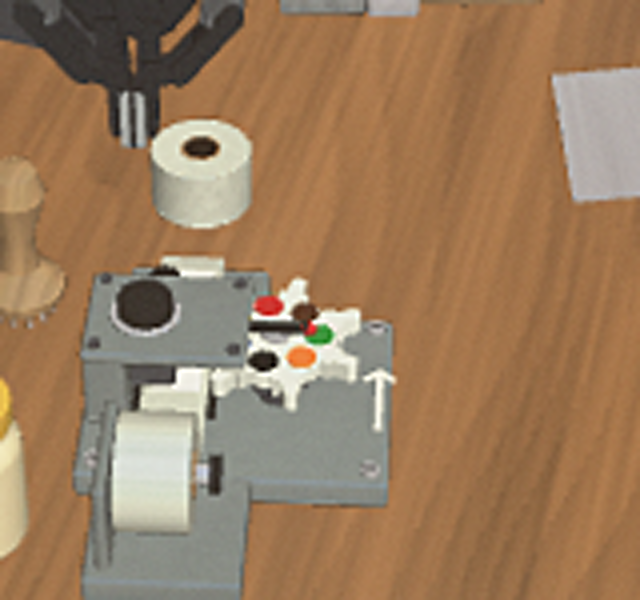

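View pics/side16.png

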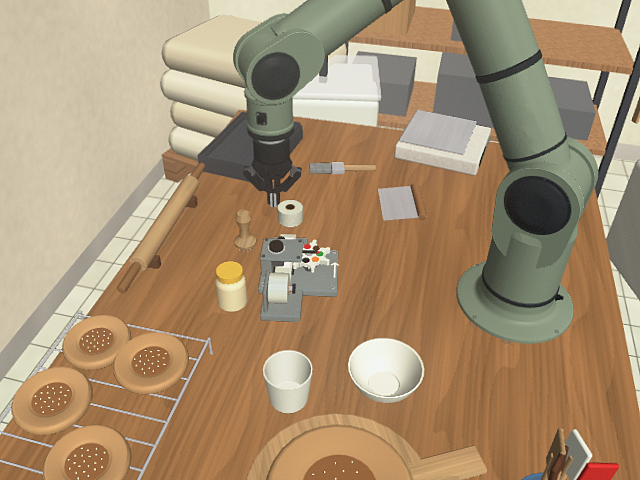

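Green is at the pointer (crop 318,335), the key is up again, and nothing else has moved.

```bash
python3 -c "
from workcell import bot
print(bot.job_done())"
```

```text
the job is handed in; nothing more can be done
None
```

The job is done and handed in at about 15.6 s. The day wheel is on green, and I then pressed the print key down once and let it come up.

- **Day wheel:** it started on blue. I flicked it forward four single clicks with the closed fingertips, through yellow, red and brown to green. A picture after each click showed it had seated.
- **Print key:** I pressed until the fingertip stopped at 88 mm, with 20 N on it, so the key was right down. The first press stopped at 89.5 mm, so I pushed further in the same stroke, without letting the key up.
- **Last checks:** the final picture shows green at the red pointer, the key up, and the other bench objects in the side view where they were. The arm is clear at 207 mm, with about 0 N on the tool. No check failed or disagreed.

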